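# Line up the quarter-turn fastener and hold the filter panel shut

### The arm

A 6-joint arm with a two-finger parallel gripper is mounted at the origin on a cart in front of the work surface, level with it; the furniture and walls round the work are solid. World frame = base frame: x ahead of the robot, y to its left, z up, the work surface at z = 0. Lengths are in m, angles in rad, forces in N, time in s.
With the tool pointing down it reaches from about 0.35 to 1 m from the base axis. Payload 7.1 kg.
Tool frame: the origin (TCP) lies at the very end of the fingers, on their centre line; the grasp point (between the pads) lies 19 mm behind it; x points along the fingers, y is the direction in which the jaws open and shut, and the axes are right-handed (so a half turn about x gives the same grasp; the last joint's range is limited). The gripper opens to 85 mm and grips with 20 to 120 N. Pads are 22 mm wide; open, the fingers measure 114 mm over their backs; the gripper's body (76 mm by 85 mm) begins 54 mm behind the grasp point. The pads swing forward as they close: fully open they stand 13 mm farther back than shut.
Start: joints at [1.102, 0.423, 1.63, -0, 1.089, -0.019], TCP at [0.272, 0.563, 0.231] pointing down, gripper open.
Joint ranges: [-3, 3], [-0.9, 2.11], [0.09, 2.58], [-1.31, 4.45], [0.11, 2.69], [-2.54, 2.54]. Speed limits (rad/s): [2.39, 2.39, 3.01, 3.14, 3.14, 3.14].

### API

Orientations are given as a unit quaternion [w, x, y, z].
In Python, from cell import r, capture, order gives the robot as it stands. The module is installed in compiled form; this text tells all that it offers.
- The arm moves only by the tool servo_tool, never from a script. Its arguments are lists of equal length, an entry for each row: "translation": the shift along the tool's x, y, z in mm, a list of three; "rot": the turn, a rotation vector about the tool's x, y, z in degrees, a list of three; "jaw": the gripper command: -1 is fully open, 1 is shut, values between are in proportion. In form: {"translation": [[x, y, z], ...], "rot": [[ax, ay, az], ...], "jaw": [jaw, ...]}. A call has 1 to 12 rows; each row shifts and turns the commanded pose from where the row before left it, along the tool's axes as they then stand; what a row does not reach is not made up. A row lasts 1/8 s, in which the tool goes at most 62.5 mm and 10.7 degrees, less where a joint would pass 70% of its speed; a pose out of reach is approached as far as the arm can. A call is refused whole if a number of a shift passes 62.5 or a number of a turn 10.7, either way. A call with a gripper value outside its range is refused whole. The fingers move at their own pace and stop on an object; "squeeze" is the grip in N (left out, the last holds). Time passes only in rows, so rows that do not move let the fingers close. It gives the time, the measured TCP pose, the force and the opening at its end, in the units of the state.
- r.sense(): the state, without advancing time (a new reading comes with each control period).
- capture(name): name is "side" or "top" or "wrist"; returns a dict with "color" (400x640x3 uint8, blue, green, red), "depth" (400x640 float32, m along the optical axis (not along the pixel's ray), 0 where there is no reading), "mtx" (3x3 intrinsics, pixels), "R" (3x3) and "t" (3): a world point X has camera coordinates R X + t. Camera axes: x right, y down, z forward; pixel columns grow to the right and rows downward; lengths in m; the calibration is good to about 2 mm. A picture is of the moment at which its call begins.
- order.sign_off(): hands the job in, once; it reports no verdict.
The state is a dict: "time_s": time; "joint_positions": joint angles; "qd": joint speeds; "effort": joint torques, N m; "ee_pos": TCP position; "tool_rot": TCP orientation; "force": force on the tool from outside, world axes, zero at the start; "moment": the same for the moment, N m; "grip_width": opening from 0.0 (shut) to 1.0 (fully open).
Only numpy, scipy, OpenCV 4.12 (cv2) and the standard library are available. Lean on these libraries where they do the work, as an engineer would, in place of code of your own. Each camera call takes 0.05 s, during which the arm holds its last target. There are 200 camera calls.

### The job

Shut the access panel of the low grey filter unit: turn the black winged quarter-turn fastener on the panel until its wing lines up with the two small ridges in front of and behind it (front to back of the unit), so that it can pass its slot, then press the sprung panel down flush against the frame. Finish while still holding the panel pressed fully home (do not let go), and leave the other things round the unit standing where they are.

Things in the scene. Friction and masses are not known exactly. Their poses are not given: they have to be found in the camera images.
- filter_unit: Low grey case, 200 (x) x 220 (y) x 62 mm high, fixed to the worktop. Origin: centre of its underside; x points to its back (the hinge side, away from the robot), y to its left, z up. Inside, under the panel, a steel bracket has a slot running along x for the fastener's cross bar.
- access_panel: Aluminium panel, 180 x 204 x 6 mm, hinged at the back of the case top. Origin: middle of its back edge, on the hinge, underside; it reaches 180 mm along its -x; z out of its top. Springs hold its front about 12 mm up; pressing it home at the pad takes about 7 N, then a firm stop. With the fastener out of line its cross bar strikes the bracket and the front stops 6 mm short.
- panel_front_edge (a point): Middle of the panel's front edge, on its underside. With the panel fully home it is 64 mm above the worktop (64 mm along the filter_unit's z); at rest about 76 mm.
- press_pad (a point): Centre of the top of a round black rubber pad on the panel, 32 mm across, 2 mm proud of the panel: a good place to press, about 95 mm to the left (+y) of the fastener and 135 mm in front of the hinge.
- quarter_turn (a joint): Angle of the fastener, rad: 0 when its wing lines up with the two ridges (front to back of the unit, along the panel's x), positive when turned anticlockwise seen from above. Range -0.6 to 1.6; it starts between 0.7 and 1.45, turns stiffly (0.05 N m) and stays where it is left. There is no stop at 0.
- wing_grip (a point): On the fastener's axis, in its wing. The wing is an upright black bar 40 mm long, 9 mm thick; x of this point runs along the wing, y across it, z along the axis. The wing's top is 10 mm above this point; its foot, a round collar 36 mm across, is 14 mm below it and the panel's top face 19.5 mm below it.
- sample_cup: Clear sample cup with green contents, 51 mm across, 64 mm high, standing loose by the unit's left side. Origin: centre of its underside. Bystander.
- empty_cup: Clear empty sample cup, 51 mm across, 64 mm high, standing loose by the unit's left side. Origin: centre of its underside. Bystander.
- bench_timer: Small white timer, 32 x 68 x 62 mm, standing loose by the unit's right side. Origin: centre of its underside. Bystander.
- dropper_bottle: Small white dropper bottle with a coloured cap, 33 mm across, 94 mm high, standing loose by the unit's right side. Origin: centre of its underside. Bystander.

How it is judged:
On the way:
1. the fastener's wing is in line with the ridges (within 10 degrees) (value of joint quarter_turn between -0.175 and 0.175 rad), for 0.2 s.
At the end, for the whole second after the job is handed in: The fastener is in line with the ridges within about 11 degrees, the panel's front edge is within 2.5 mm of fully home, and the robot is still pressing on the panel (more than 3 N) through the last second (value of joint quarter_turn between -0.2 and 0.2 rad and z of panel_front_edge in the frame of filter_unit below 0.0665 m and contact force between any of the fingers, the arm and access_panel above 3 N); the arm keeps its last pose, push and grip.
It fails at once if a bystander beside the unit is moved more than 30 mm or knocked over (distance of any of sample_cup, empty_cup, bench_timer, dropper_bottle from where it was at the start of the episode above 0.03 m or angle between any of sample_cup, empty_cup, bench_timer, dropper_bottle's own z axis and vertical above 0.6 rad).
It also fails if it takes over 42 s, if anything falls off the work surface, if the arm or the gripper's body presses on something with over 40 N, if the wrist force passes 120 N, or if a joint passes its speed limit or range.

## Working session

There is one attempt and no reset: what is moved stays moved. The work goes in short steps, Python scripts to look and compute and a tool call to move; the robot and the scene stay as the last step left them, time stands still between calls to the robot, and variables do not carry over. Pictures are saved under pics/ and viewed, about 8 in all and at most 12, crops included, and the job is handed in when it is done.

Besides the shell and the picture viewer there is one more tool, called after "Request:" as a command line: name --argument value ..., lists and objects as JSON in quotes. servo_tool: Moves the arm, as the interface text tells. Its arguments: {"type":"object","properties":{"translation":{"type":"array"},"rot":{"type":"array"},"jaw":{"type":"array"},"squeeze":{"type":"number"}},"required":["translation","rot","jaw"]}

```bash
mkdir -p pics; cat > h.py <<'E'
import numpy as np, cv2
from cell import r, capture, order
def pt(c,u,v,z=None):
    K,R,t=c["mtx"],c["R"],c["t"]
    ray=np.linalg.inv(K)@[u,v,1]
    if z is None:
        d=np.median([x for x in c["depth"][v-1:v+2,u-1:u+2].ravel() if x>0] or [0])
        return R.T@(ray*d-t)
    o=-R.T@t; w=R.T@ray
    return o+w*(z-o[2])/w[2]
E
python3 - <<'E'
from h import *
for n in("top","side"):
    c=capture(n); cv2.imwrite(f"pics/{n}0.png",c["color"]); np.savez(f"{n}0.npz",**c)
print(r.sense())
E
```

```text
{'time_s': 0.1, 'joint_positions': array([ 1.10201869e+00,  4.23777481e-01,  1.63062959e+00, -1.08736034e-05,
        1.08861978e+00, -1.89769893e-02]), 'qd': array([-0.00024065, -0.00182447, -0.0035421 , -0.00116443, -0.001517  ,
       -0.00081744]), 'effort': array([ 6.07549810e-04, -5.58428621e+01, -2.82444638e+01, -6.55163399e-05,
        3.02420485e-03,  6.00593442e-07]), 'ee_pos': array([0.27147677, 0.56239367, 0.23060899]), 'tool_rot': array([ 0.68918033,  0.15719665,  0.6894186 , -0.15818242]), 'force': array([-0.68201121, -0.19489306, -0.72851361]), 'moment': array([ 0.02292441,  0.05467839, -0.03391795]), 'grip_width': 1.0015502175220325}
```

View pics/top0.png

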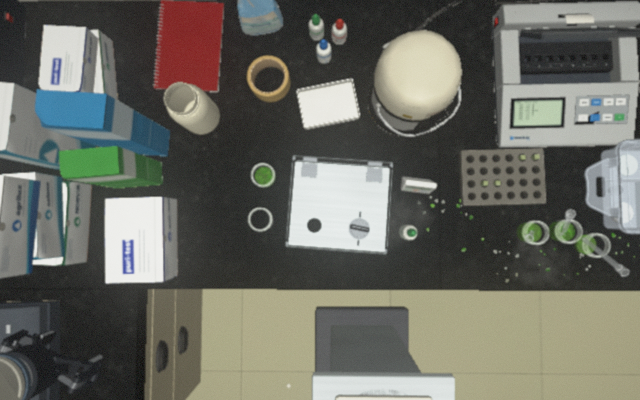

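View pics/side0.png

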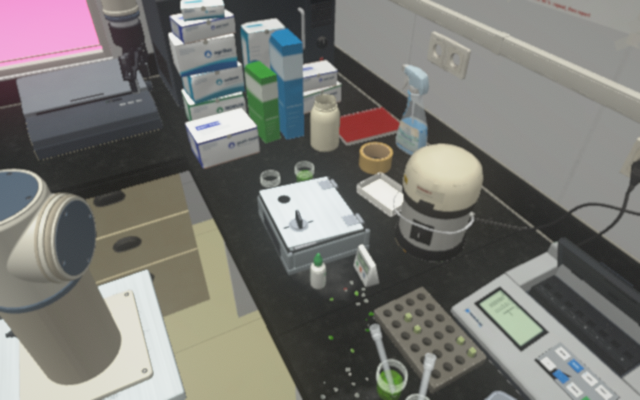

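The top view shows the unit at about (290–392, 158–253), with the pad at (314,226), the fastener at (359,229) and the ridges above and below it. The cups are on the left, with the timer and bottle on the right. The side view agrees.

```bash
python3 - <<'E'
from h import *
c=np.load("top0.npz")
im=c["color"][150:260,245:425]; cv2.imwrite("pics/crop.png",cv2.resize(im,None,fx=4.4,fy=4.4,interpolation=cv2.INTER_CUBIC))
for n,u,v in [("pad",314,226),("fast",359,229),("fl",287,250),("fr",389,254),("bl",292,158),("br",393,162),("scup",262,175),("ecup",260,219),("timer",418,185),("bottle",408,232)]:
    print(n,pt(c,u,v).round(3), pt(c,u,v,.08).round(3))
E
```

```text
pad [0.486 0.153 0.081] [0.486 0.153 0.08 ]
fast [0.48  0.06  0.106] [0.48  0.058 0.08 ]
fl [ 0.431  0.218 -0.001] [0.435 0.21  0.08 ]
fr [ 0.423 -0.015 -0.001] [ 0.428 -0.005  0.08 ]
bl [0.634 0.203 0.057] [0.631 0.201 0.08 ]
br [ 0.634 -0.025 -0.   ] [ 0.622 -0.014  0.08 ]
scup [0.599 0.271 0.034] [0.594 0.264 0.08 ]
ecup [ 0.502  0.28  -0.001] [0.5   0.268 0.08 ]
timer [ 0.575 -0.071  0.059] [ 0.573 -0.067  0.08 ]
bottle [ 0.474 -0.045  0.082] [ 0.474 -0.045  0.08 ]
```

View pics/crop.png

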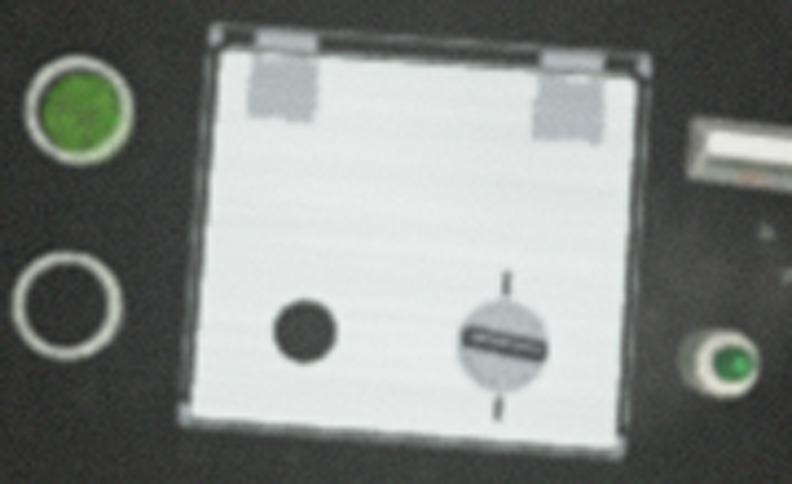

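```bash
python3 - <<'E'
from h import *
from scipy.spatial.transform import Rotation as Ro
c=np.load("top0.npz")
p=lambda u,v,z:pt(c,245+u/4.4,150+v/4.4,z)
yaw=lambda a,b:np.degrees(np.arctan2(*(b-a)[[1,0]]))
print("wing",p(504,343,.108),yaw(p(546,352,.108),p(463,335,.108)))
print("ridge",yaw(p(498,408,.08),p(507,283,.082)),"edges",yaw(p(185,415,.062),p(215,35,.062)),yaw(p(622,450,.062),p(648,65,.062)))
print("pad",p(305,331,.082))
s=r.sense();q=s["tool_rot"];R=Ro.from_quat(q,scalar_first=True);print(R.as_matrix().round(3))
# target: x down, tool y along yaw of jaw
for jy in (-14,166):
    a=np.radians(jy);y=np.array([np.cos(a),np.sin(a),0]);x=np.array([0,0,-1]);T=np.c_[x,y,np.cross(x,y)]
    print(jy,np.degrees((R.inv()*Ro.from_matrix(T)).as_rotvec()))
print("delta tool",R.inv().apply(np.array([.48,.058,.18])-s["ee_pos"])*1000)
E
```

```text
wing [0.48241747 0.0584958  0.108     ] 78.6475281076563
ridge -4.051258426771886 edges -4.051670106913424 -4.1211186864272875
pad [0.48765732 0.15216362 0.082     ]
[[-0.001  0.435  0.901]
 [-0.001  0.901 -0.435]
 [-1.    -0.001 -0.   ]]
-14 [7.82285962e+01 5.52485940e-02 6.96774462e-02]
166 [-1.01771370e+02 -7.37042144e-02  5.84414963e-02]
delta tool [  51.12316799 -363.48966489  407.08459433]
```

Request:
servo_tool --translation '[[3.4,-30.2,34.1],[3.4,-30.2,34.1],[3.4,-30.2,34.1],[3.4,-30.2,34.1],[3.4,-30.2,34.1],[3.4,-30.2,34.1],[3.4,-30.2,34.1],[3.4,-30.2,34.1],[3.4,-30.2,34.1],[3.4,-30.2,34.1],[3.4,-30.2,34.1],[3.4,-30.2,34.1]]' --rot '[[0,0,0],[0,0,0],[0,0,0],[0,0,0],[0,0,0],[0,0,0],[0,0,0],[0,0,0],[0,0,0],[0,0,0],[0,0,0],[0,0,0]]' --jaw '[-1,-1,-1,-1,-1,-1,-1,-1,-1,-1,-1,-1]'

```text
time_s: 1.6
ee_pos: [0.4829, 0.0571, 0.1903]
tool_rot: [0.689, 0.158, 0.689, -0.158]
force: [0.8, -0.0, -0.5]
grip_width: 0.999
```

Request:
servo_tool --translation '[[0,0,0],[0,0,0],[0,0,0],[0,0,0],[0,0,0],[0,0,0],[0,0,0],[0,0,0],[0,0,0]]' --rot '[[9.45,0,0],[9.45,0,0],[9.45,0,0],[9.45,0,0],[9.45,0,0],[9.45,0,0],[9.45,0,0],[9.45,0,0],[0,0,0]]' --jaw '[-1,-1,-1,-1,-1,-1,-1,-1,-1]'

```text
time_s: 2.72
ee_pos: [0.4824, 0.0585, 0.1903]
tool_rot: [-0.448, -0.547, -0.449, 0.547]
force: [0.1, 0.2, 0.3]
grip_width: 1.001
```

```bash
python3 - <<'E'
from h import *
from scipy.spatial.transform import Rotation as Ro
c=capture("wrist"); np.savez("w1.npz",**c); cv2.imwrite("pics/w1.png",c["color"])
s=r.sense();R=Ro.from_quat(s["tool_rot"],scalar_first=True);print(s["time_s"],s["ee_pos"],R.as_matrix().round(3),s["joint_positions"])
for P in ([.4824,.0585,.1085],[*s["ee_pos"][:2],.1085]):
    q=c["mtx"]@(c["R"]@P+c["t"]);print(q[:2]/q[2])
E
```

```text
2.775 [0.48246018 0.05854159 0.19034606] [[-0.     0.981 -0.194]
 [-0.    -0.194 -0.981]
 [-1.    -0.     0.   ]] [ 9.62685801e-02  2.78337818e-01  1.96432791e+00 -1.49526114e-05
  8.99373800e-01  2.91337612e-01]
[315.01686709 213.80855505]
[315.08868884 213.73856915]
```

View pics/w1.png

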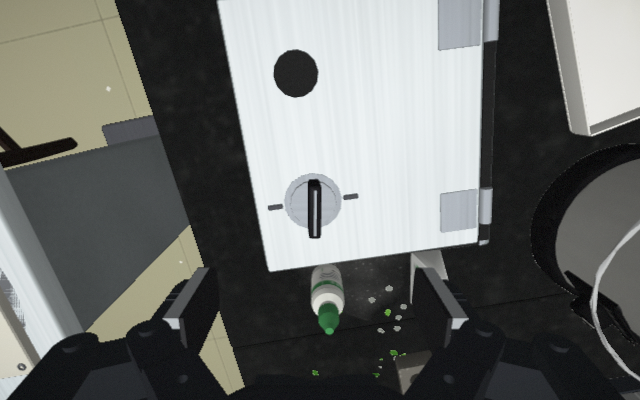

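Request:
servo_tool --translation '[[20,0,-1],[25,0,-1],[25,0,0],[20,0,0],[9,0,0],[0,0,0]]' --rot '[[0,0,0],[0,0,0],[0,0,0],[0,0,0],[0,0,0],[0,0,0]]' --jaw '[-1,-1,-1,-1,-1,-1]'

```text
time_s: 3.52
ee_pos: [0.4828, 0.0605, 0.0912]
tool_rot: [-0.448, -0.546, -0.449, 0.547]
force: [0.2, 0.2, -0.9]
grip_width: 1.002
```

Request:
servo_tool --translation '[[0,0,0],[0,0,0],[0,0,0],[0,0,0],[0,0,0],[0,0,0],[0,0,0],[0,0,0]]' --rot '[[0,0,0],[0,0,0],[0,0,0],[0,0,0],[0,0,0],[0,0,0],[0,0,0],[0,0,0]]' --jaw '[-0.5,0,0.5,1,1,1,1,1]' --squeeze 30

```text
time_s: 4.53
ee_pos: [0.482, 0.0607, 0.0912]
tool_rot: [-0.447, -0.547, -0.448, 0.548]
force: [-4.0, 4.1, -0.0]
grip_width: 0.098
```

Request:
servo_tool --translation '[[0,0,0],[0,0,0],[0,0,0],[0,0,0],[0,0,0],[0,0,0],[0,0,0],[0,0,0],[0,0,0],[0,0,0],[0,0,0],[0,0,0]]' --rot '[[8.3,0,0],[8.3,0,0],[8.3,0,0],[8.3,0,0],[8.3,0,0],[8.3,0,0],[8.3,0,0],[8.3,0,0],[8.3,0,0],[8,0,0],[0,0,0],[0,0,0]]' --jaw '[1,1,1,1,1,1,1,1,1,1,1,1]'

```text
time_s: 6.02
ee_pos: [0.484, 0.0585, 0.0915]
tool_rot: [-0.024, 0.707, -0.026, -0.706]
force: [1.5, -13.3, -3.7]
grip_width: 0.092
```

Request:
servo_tool --translation '[[0,0,0],[0,0,0],[0,0,0],[0,0,0],[0,0,0],[-20,0,0],[-30,0,0],[-30,0,0],[-20,0,0],[0,0,0]]' --rot '[[0,0,0],[0,0,0],[0,0,0],[0,0,0],[0,0,0],[0,0,0],[0,0,0],[0,0,0],[0,0,0],[0,0,0]]' --jaw '[0.5,0,-0.5,-1,-1,-1,-1,-1,-1,-1]'

```text
time_s: 7.28
ee_pos: [0.4841, 0.0607, 0.1928]
tool_rot: [-0.025, 0.708, -0.025, -0.705]
force: [0.5, -0.6, -0.7]
grip_width: 1.003
```

```bash
python3 - <<'E'
from h import *
from scipy.spatial.transform import Rotation as Ro
c=capture("wrist"); np.savez("w2.npz",**c); cv2.imwrite("pics/w2.png",c["color"])
s=r.sense();R=Ro.from_quat(s["tool_rot"],scalar_first=True);print(s["time_s"],s["ee_pos"],R.as_matrix().round(3),s["joint_positions"])
E
```

```text
7.325 [0.48323115 0.06059632 0.19172985] [[ 0.001 -0.071 -0.997]
 [ 0.    -0.997  0.071]
 [-1.    -0.    -0.001]] [1.00306759e-01 2.76912546e-01 1.96224737e+00 6.88791214e-06
 9.01151983e-01 1.74207598e+00]
```

View pics/w2.png

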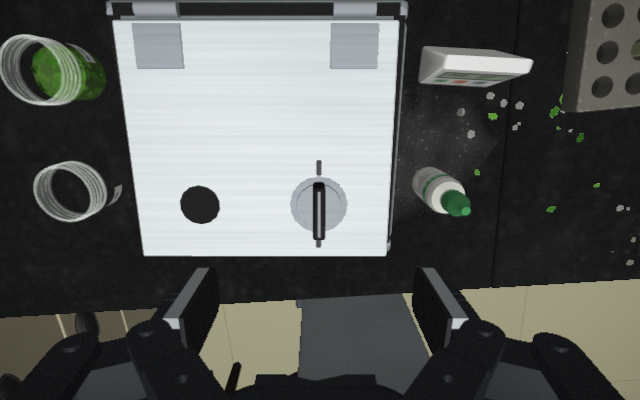

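The wing (319, 182–240) is in line with the ridges at (319,167) and (319,243), and the cups, timer and bottle haven't moved. Next I press the pad with the jaws shut.

Request:
servo_tool --translation '[[0,-20,0],[0,-30,1],[0,-30,1],[0,-11.6,0],[0,0,0],[0,0,0],[30,0,0],[30,0,0],[30,0,0],[10,0,0],[0,0,0]]' --rot '[[0,0,0],[0,0,0],[0,0,0],[0,0,0],[0,0,0],[0,0,0],[0,0,0],[0,0,0],[0,0,0],[0,0,0],[0,0,0]]' --jaw '[1,1,1,1,1,1,1,1,1,1,1]'

```text
time_s: 8.7
ee_pos: [0.4874, 0.1515, 0.0913]
tool_rot: [0.025, -0.706, 0.025, 0.707]
force: [0.2, -0.5, 0.6]
grip_width: -0.001
```

Request:
servo_tool --translation '[[3,0,0],[3,0,0],[3,0,0],[3,0,0],[3,0,0],[2,0,0],[0,0,0]]' --rot '[[0,0,0],[0,0,0],[0,0,0],[0,0,0],[0,0,0],[0,0,0],[0,0,0]]' --jaw '[1,1,1,1,1,1,1]'

```text
time_s: 9.57
ee_pos: [0.4872, 0.1521, 0.0744]
tool_rot: [0.025, -0.706, 0.025, 0.707]
force: [-3.8, 1.9, 5.4]
grip_width: 0.004
```

Request:
servo_tool --translation '[[1,0,0],[1,0,0],[0,0,0]]' --rot '[[0,0,0],[0,0,0],[0,0,0]]' --jaw '[1,1,1]'

```text
time_s: 9.95
ee_pos: [0.4871, 0.1521, 0.0725]
tool_rot: [0.025, -0.706, 0.025, 0.707]
force: [-4.4, 1.9, 5.6]
grip_width: -0.0
```

Request:
servo_tool --translation '[[1,0,0],[0,0,0],[0,0,0]]' --rot '[[0,0,0],[0,0,0],[0,0,0]]' --jaw '[1,1,1]'

```text
time_s: 10.32
ee_pos: [0.4872, 0.1521, 0.072]
tool_rot: [0.025, -0.706, 0.025, 0.707]
force: [-5.0, 1.5, 11.1]
grip_width: -0.004
```

Request:
servo_tool --translation '[[0.7,0,0],[0.3,0,0],[0,0,0],[0,0,0]]' --rot '[[0,0,0],[0,0,0],[0,0,0],[0,0,0]]' --jaw '[1,1,1,1]'

```text
time_s: 10.82
ee_pos: [0.4872, 0.1521, 0.0719]
tool_rot: [0.025, -0.706, 0.025, 0.707]
force: [-9.0, 0.4, 23.1]
grip_width: -0.005
```

```bash
python3 - <<'E'
from h import *
c=capture("side"); cv2.imwrite("pics/s2.png",cv2.resize(c["color"][150:300,230:420],None,fx=4,fy=4,interpolation=cv2.INTER_CUBIC))
print(r.sense()["force"],r.sense()["ee_pos"])
E
```

```text
[-8.40317557  0.27557118 22.05271881] [0.48716347 0.15211608 0.07186508]
```

View pics/s2.png

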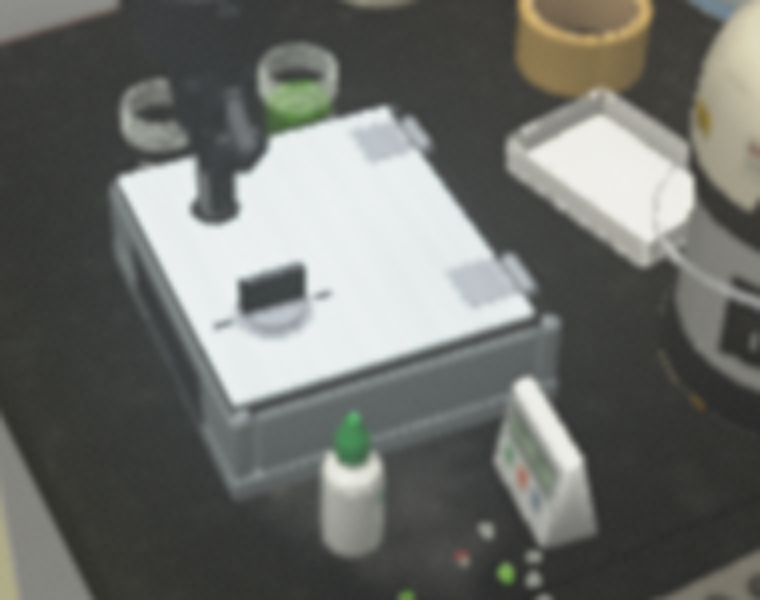

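The panel is flush with the frame and the fingers are on the pad at (215,208). The wing at (272,290) is in line with the ridges, and the bystanders are upright. The firm stop at z = 0.0719 matches the expected fully-home height of about 0.072.

```bash
python3 -c "
from cell import order; print(order.sign_off())"
```

```text
the job is handed in; nothing more can be done
None
```

The panel is shut and the job is handed in at about 10.9 s, with the arm still pressing on the panel. The sign-off gives no verdict, so these results are from my own checks.

- **Fastener:** I gripped the wing and turned it about 83° clockwise. In the wrist view after letting go, it was in line with the ridges to within 1–2°, judged by eye. In the last side view, with the panel pressed home, it still looked in line.
- **Panel:** I pressed on the rubber pad with the fingers shut until it met a firm stop. The fingertips stopped at 71.9 mm above the worktop, against about 72 mm expected fully home; stopping 6 mm short would have left them several mm higher. I worked out the front edge from this and did not measure it directly.
- **Push:** The last reading was about 22 N downward, well above the 3 N needed. There was also about 8 N sideways along x.
- **Bystanders:** The cups, timer and bottle all stood upright in the last picture, and nothing touched them.

No check failed or disagreed.

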